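# Gauge the dosing sled against the flip stop

## Robot

A 6-joint arm with a two-finger parallel gripper is mounted at the origin on the work surface. World frame = base frame: x ahead of the robot, y to its left, z up, the work surface at z = 0. Lengths are in m, angles in rad, forces in N, time in s.
With the tool pointing down it reaches from about 0.325 to 0.775 m from the base axis. Payload 5.5 kg.
Tool frame: the origin (TCP) lies between the finger pads; the fingertips stand 17 mm ahead of it and the grasp point (between the pads) lies 2 mm behind it; z points along the fingers, y is the line along which they close (so a half turn about z gives the same grasp; the last joint's range is limited). The gripper opens to 88 mm and grips with 3 to 60 N. Pads are 20 mm wide; open, the fingers measure 115 mm over their backs; the gripper's body (75 mm by 178 mm) begins 61 mm behind the grasp point.
Start: joints at [1.101, 0.091, 1.231, -0, 1.82, -0.057], TCP at [0.241, 0.55, 0.24] pointing down, gripper open.
Joint ranges: [-2.87, 2.87], [-0.86, 2.18], [0.17, 2.46], [-1.51, 4.65], [0.06, 2.69], [-2.65, 2.65]. Speed limits (rad/s): [2.57, 2.57, 3.01, 3.14, 3.14, 3.14].

## Interface

Orientations are given as a 3x3 rotation matrix whose columns are the frame's x, y, z axes.
In Python, from workcell import arm gives the robot as it stands.
- The arm moves only by the tool play_rows, never from a script. Its argument "moves" is a list of rows, each a list of 7 numbers: the shift along the tool's x, y, z in cm, then the turn, a rotation vector about the tool's x, y, z in degrees, then the opening, from 0 (shut) to 1 (fully open). In form: [[tx, ty, tz, rx, ry, rz, claw], ...]. A call has 1 to 20 rows; each row is the pose to reach, as a shift and turn from the pose commanded when the call began, along the tool's axes at that moment; what a row does not reach only later rows make up. A row lasts 1/12 s, in which the tool goes at most 41.7 mm and 7.16 degrees, less where a joint would pass 70% of its speed; a pose out of reach is approached as far as the arm can. A call with a gripper value outside its range is refused whole. The fingers move at their own pace and stop on an object; the grip force is fixed at half the most. Time passes only in rows, so rows that repeat a pose let the fingers close. It gives the time, the measured TCP pose, the force, the opening and the grip force at its end, in the units of the state.
- arm.get_obs(): the state, without advancing time (a new reading comes with each control period).
- arm.snapshot(name): name is "side" or "top"; returns a dict with "pixels" (384x512x3 uint8, blue, green, red), "mtx" (3x3 intrinsics, pixels), "k1" (the pictures are not rectified: a ray, as slopes to the right and down, at radius r is drawn at 1 + k1 r^2 times it, then the intrinsics apply), "world_from_camera" (4x4, takes a point from camera to world coordinates). Camera axes: x right, y down, z forward; pixel columns grow to the right and rows downward; lengths in m; the calibration is good to about 2 mm. A picture is of the moment at which its call begins. There is no depth.
- arm.sign_off(): hands the job in; it is judged then, once.
The state is a dict: "clock": time; "joints": joint angles; "qvel": joint speeds; "tau": joint torques, N m; "tool_pos": TCP position; "ee_rot": TCP orientation; "ft_force": force on the tool from outside, world axes, zero at the start; "ft_torque": the same for the moment, N m; "finger_gap": finger opening in m; "gripper_force": force on a finger pad.
Only numpy, scipy, OpenCV 4.12 (cv2) and the standard library are available. Lean on these libraries where they do the work, as an engineer would, in place of code of your own. Each camera call takes 0.05 s, during which the arm holds its last target. There are 200 camera calls.

## Task

Set the dosing sled to its mark on the coffee bar's rail: flip the red stop fully down, slide the sled (without lifting it off the counter) flat against the rail's front and along it until it bears firmly but gently against the side of the lowered stop, then flip the stop back up to upright without shifting the sled, leaving it standing at its mark, square and flush with the rail. Use whichever side of the stop the sled starts on, never ram the sled into the stop or rail (20 N is too much), and leave the other things on the counter where they are.

Things in the scene. Friction and masses are not known exactly. Their poses are not given: they have to be found in the camera images.
- rail: fixed aluminium rail (fence) on the counter with a yellow stripe on top, 560 mm long along its y, 30 mm deep, 40 mm high (two hinge ears at mid length reach 62 mm). Origin: foot of its front face (the face towards the robot), mid length. Its x points away from the robot, square to the front face; the rail's body fills x 0 to 30 mm; z up
- hinge_point (a point): point on the stop's hinge axis: 8 mm behind the rail's front face, 52 mm above the counter, at mid length. The axis runs along the rail's y. A friction hinge: the stop stays at any angle where it is left; about 2 N at the knob turns it
- knob (a point): centre of the black barrel knob, 24 mm in diameter and 26 mm long along the hinge axis (flat ends to pinch), on the end of the stop's arm, 105 mm from the hinge axis; the steel arm is 16 mm wide and 10 mm thick. It swings about the hinge, in the plane square to the rail: 52 mm high with the stop down (arm level, reaching towards the robot), 157 mm upright. Pinched by its ends it can turn between the fingers
- leaf: the flip stop: arm, knob and, under the arm, a rigid red block 30 mm wide along y, clamped anywhere from 5 mm left to 5 mm right of the arm's middle (this offset is not reported: feel or see it). Origin on the hinge axis, y along it. Down, a hard limit, its axes match the rail's; the block then spans x -70 to -20 mm, 8 to 48 mm high. Up limit 1.8 rad; starts at 1.35 to 1.75 rad
- sled: loose sled, about 0.35 kg: dark wooden base 90 (x) by 110 (y) by 25 mm high; at its centre a fixed upright steel cup, 52 mm in diameter, from 25 to 70 mm high. Origin: centre of underside. Starts off the rail, askew up to 0.3 rad, on the rail's +y or -y side of the stop. At its mark its centre is 45 mm before the rail's front face and 70 mm along the rail from the red block's middle
- jug: bystander: steel milk jug with handle, 76 mm wide, 95 mm tall; stands before the rail on the side where the sled is not; origin centre of underside
- tamper: bystander: black coffee tamper, 58 mm foot, 94 mm tall, standing; origin centre of underside
- cup: bystander: white cup, 80 mm wide, 65 mm tall, behind the rail; origin centre of underside
- cup2: bystander: blue cup, 80 mm wide, 65 mm tall, behind the rail; origin centre of underside
- tin: bystander: green tin, 80 mm wide, 110 mm tall; origin centre of underside
- portafilter: bystander: steel portafilter basket 66 mm wide, 31 mm tall, with black handle along its +x to 178 mm; origin centre of basket's underside
There are look-alikes about, which are no part of the job. Leave any turquoise or yellow look-alike of the sled alone.

How it is judged:
By the outcome, as a careful person would: the job done as asked, in the order asked, and still so for the second after the job is handed in, with the robot touching nothing.
It also fails if it takes over 72 s, if anything falls off the work surface, if the arm or the gripper's body presses on something with over 40 N, if the wrist force passes 120 N, or if a joint passes its speed limit or range.

## Working session

There is one attempt and no reset: what is moved stays moved. The work goes in short steps, Python scripts to look and compute and a tool call to move; the robot and the scene stay as the last step left them, time stands still between calls to the robot, and variables do not carry over. Pictures are saved under pics/ and viewed, at most 10 in all, crops included, and the job is handed in when it is done.

Besides the shell and the picture viewer there is one more tool, called in YAML: its name, and indented under it one key for each argument. play_rows: Moves the arm, as the interface text tells. Its arguments: {"type":"object","properties":{"moves":{"type":"array","items":{"type":"array","items":{"type":"number"}}}},"required":["moves"]}

```bash
mkdir -p pics
python3 - <<'E'
from workcell import arm
import cv2,numpy as np,pickle
o=arm.get_obs();print(o)
for n in("top","side"):
    s=arm.snapshot(n);cv2.imwrite(f"pics/{n}0.png",s["pixels"]);pickle.dump(s,open(n+".pkl","wb"));print(n,s["mtx"],s["k1"],s["world_from_camera"])
E
ls
```

```text
{'clock': 0.0, 'joints': array([ 1.10128036e+00,  9.18286317e-02,  1.23190316e+00,  1.58948505e-05,
        1.81980460e+00, -5.67172408e-02]), 'qvel': array([ 1.54951582e-04, -1.43170648e-03,  2.47001246e-06, -2.57892230e-03,
        3.54001621e-03,  8.79496395e-04]), 'tau': array([-2.80592667e-04, -4.46465886e+01, -4.06439424e+01,  6.99731056e-02,
        2.97275546e-02, -1.35206005e-04]), 'tool_pos': array([0.24058638, 0.5493523 , 0.2385152 ]), 'ee_rot': array([[-9.16003144e-01,  4.01170092e-01, -8.93187547e-04],
       [ 4.01171067e-01,  9.16001525e-01, -1.72642436e-03],
       [ 1.25571336e-04, -1.93973114e-03, -9.99998111e-01]]), 'ft_force': array([ 0.11265602, -0.2237271 , -0.07761508]), 'ft_torque': array([-0.00907636,  0.0051357 ,  0.05783832]), 'gripper_force': 0.0, 'finger_gap': 0.08774705669419315}
top [[487.02053836   0.         252.38427915]
 [  0.         487.02053836 191.29410232]
 [  0.           0.           1.        ]] -0.21300866297847146 [[-1.75579553e-02 -9.94482442e-01  1.03423356e-01  3.49949132e-01]
 [-9.99842618e-01  1.77265939e-02  7.11583751e-04  2.84274150e-02]
 [-2.54100138e-03 -1.03394585e-01 -9.94637172e-01  1.44724756e+00]
 [ 0.00000000e+00  0.00000000e+00  0.00000000e+00  1.00000000e+00]]
side [[375.19692287   0.         252.59534087]
 [  0.         375.19692287 193.95190218]
 [  0.           0.           1.        ]] 0.023641427704221837 [[ 0.99737377 -0.05895693  0.04206703  0.47140871]
 [-0.07172245 -0.72322758  0.68687536 -0.71378182]
 [-0.01007203 -0.68808862 -0.72555675  0.87120489]
 [ 0.          0.          0.          1.        ]]
pics
side.pkl
top.pkl
```

View pics/top0.png

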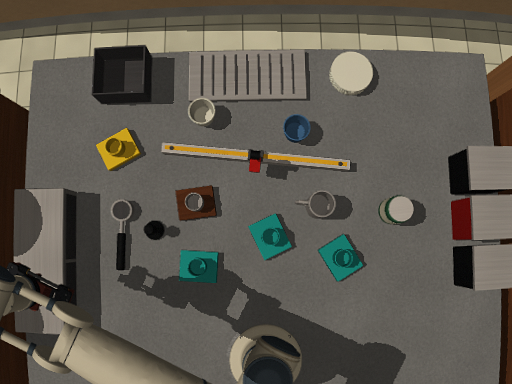

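View pics/side0.png

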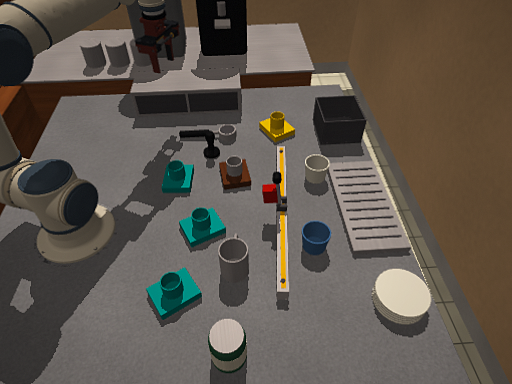

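The top view shows the brown sled at (196,203), on the +y (left) side of the stop at (256,160). The rail runs from (163,148) to (350,164), the jug is at (320,204) and the tamper at (154,230). The side view shows the stop nearly upright, with its knob at (277,177).

```bash
cat > cam.py <<'E'
import cv2,numpy as np
def rays(s,px):
    n=cv2.undistortPoints(np.float64(px).reshape(-1,1,2),s["mtx"],np.array([s["k1"],0,0,0,0.]))[:,0]
    T=s["world_from_camera"];return T[:3,3],np.c_[n,np.ones(len(n))]@T[:3,:3].T
def plane(s,px,z):
    c,d=rays(s,px);return c+d*((z-c[2])/d[:,2])[:,None]
def proj(s,P):
    T=np.linalg.inv(s["world_from_camera"]);r=cv2.Rodrigues(T[:3,:3])[0]
    return cv2.projectPoints(np.float64(P).reshape(-1,1,3),r,T[:3,3],s["mtx"],np.array([s["k1"],0,0,0,0.]))[0][:,0]
def mask(s,lo,hi,roi):
    h=cv2.cvtColor(s["pixels"],cv2.COLOR_BGR2HSV);m=cv2.inRange(h,np.array(lo),np.array(hi));z=np.zeros_like(m)
    x0,y0,x1,y1=roi;z[y0:y1,x0:x1]=m[y0:y1,x0:x1];return z
def pts(m): return np.argwhere(m)[:,::-1].astype(float)
def tri(s1,p1,s2,p2):
    c1,d1=rays(s1,[p1]);c2,d2=rays(s2,[p2]);d1,d2=d1[0],d2[0]
    t=np.linalg.lstsq(np.c_[d1,-d2],c2-c1,rcond=None)[0];return (c1+t[0]*d1+c2+t[1]*d2)/2
E
python3 - <<'E'
from cam import *
import pickle
np.set_printoptions(precision=4,suppress=True)
t=pickle.load(open("top.pkl","rb"));s=pickle.load(open("side.pkl","rb"))
for n,v,roi in(("top",t,(150,135,365,180)),("side",s,(265,140,300,305))):
    P=plane(v,pts(mask(v,(15,120,120),(32,255,255),roi)),.04)
    c=P.mean(0);u=np.linalg.svd(P-c)[2][0];u*=np.sign(u[1]);q=(P-c)@u
    print(n,"stripe",c,"yaw",np.arctan2(-u[0],u[1]),"ends",q.min(),q.max(),"mid",c+u*(q.min()+q.max())/2,len(P))
# sled
for n,v,roi in(("top",t,(165,175,230,230)),("side",s,(215,150,258,195))):
    m=mask(v,(0,90,25),(16,255,200),roi);p=pts(m)
    P=plane(v,p,.025);r=cv2.minAreaRect(np.float32(P[:,:2]*1000));print(n,"sled",r,len(p))
mt=mask(t,(0,150,80),(8,255,255),(240,150,270,180));ms=mask(s,(0,150,80),(8,255,255),(255,175,295,210))
print("red",pts(mt).min(0),pts(mt).max(0),pts(ms).min(0),pts(ms).max(0))
a=np.vstack([cv2.resize(t["pixels"][135:235,160:310],(750,500),interpolation=cv2.INTER_CUBIC)]);cv2.imwrite("pics/t1.png",a)
a=cv2.resize(s["pixels"][140:240,200:350],(750,500),interpolation=cv2.INTER_CUBIC);cv2.imwrite("pics/s1.png",a)
E
```

```text
top stripe [0.6034 0.0194 0.04  ] yaw -0.11334085022379187 ends -0.26917125419640053 0.2687374926049364 mid [0.6034 0.0192 0.04  ] 663
side stripe [ 0.5963 -0.037   0.04  ] yaw -0.1160399976740043 ends -0.21314307078440198 0.32213263303593187 mid [0.6026 0.0172 0.04  ] 514
top sled ((467.4880065917969, 198.1100311279297), (90.56843566894531, 109.83456420898438), 7.233788013458252) 855
side sled ((468.156982421875, 185.24554443359375), (90.50387573242188, 129.9699249267578), 6.892624855041504) 508
red [249. 159.] [260. 171.] [262. 183.] [275. 202.]
```

View pics/t1.png

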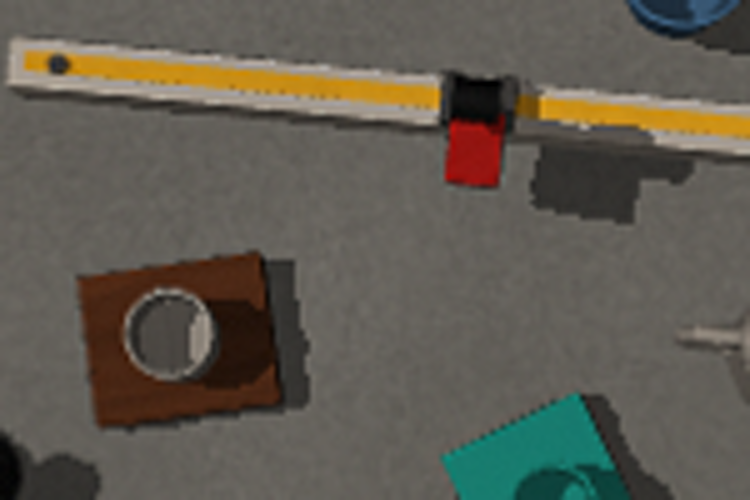

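View pics/s1.png

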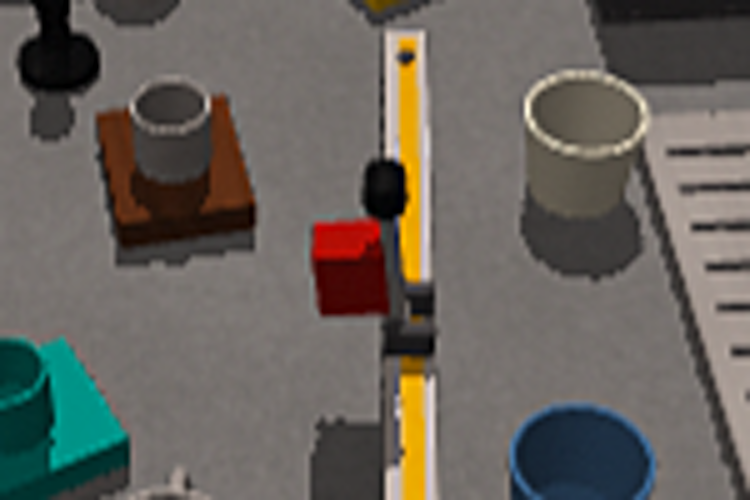

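The crops show the knob at top (255.6,154.4) and side (277,177.6). The stripe runs right along the rail, and the sled is at yaw +7.2° against −6.5° for the rail.

```bash
cat > go.py <<'E'
from cam import *
from scipy.spatial.transform import Rotation as R
np.set_printoptions(precision=4,suppress=True)
PSI=-0.1135;RX=np.array([np.cos(PSI),np.sin(PSI),0]);RY=np.array([-np.sin(PSI),np.cos(PSI),0]);RZ=np.array([0,0,1.])
O=np.array([.5885,.0209,0])
def W(x,y,z): return O+RX*x+RY*y+RZ*z
def L(p): return np.array([RX,RY,RZ])@(np.array(p)-O)
def shift(o,target,tooly_yaw):
    """cm shift, deg turn in tool axes to get tool straight down with tool y at yaw"""
    E=o["ee_rot"];y=np.array([np.cos(tooly_yaw),np.sin(tooly_yaw),0]);z=-RZ;G=np.c_[np.cross(y,z),y,z]
    return E.T@(target-o["tool_pos"])*100,np.degrees(R.from_matrix(E.T@G).as_rotvec())
E
python3 - <<'E'
from go import *
import pickle
from workcell import arm
t=pickle.load(open("top.pkl","rb"));s=pickle.load(open("side.pkl","rb"))
k=tri(t,(255.6,154.4),s,(277,177.6));l=L(k);print("knob",k,"rail",l,"angle",np.arctan2(l[2]-.052,.008-l[0]))
# red block outer end face / side edges in top view: (446..502,187)/5+(160,135)
print("hinge",W(.008,0,.052), L([.4675,.1981,0]))
o=arm.get_obs();print(shift(o,k+RZ*.005,np.pi/2+PSI), shift(o,k+RZ*.08,np.pi/2+PSI))
E
```

```text
knob [0.5838 0.019  0.1564] rail [-0.0045 -0.0025  0.1564] angle 1.4520349356123952
hinge [0.5964 0.02   0.052 ] [-0.1403  0.1624  0.    ]
(array([-52.7149, -34.8072,   7.7755]), array([ -0.0985,  -0.0198, -17.1482])) (array([-52.7143, -34.8202,   0.2755]), array([ -0.0985,  -0.0198, -17.1482]))
```

play_rows:
  moves:
    - [-52.7, -34.8, 0.3, 0, 0, -17.1, 0.7]
    - [-52.7, -34.8, 0.3, 0, 0, -17.1, 0.7]
    - [-52.7, -34.8, 0.3, 0, 0, -17.1, 0.7]
    - [-52.7, -34.8, 0.3, 0, 0, -17.1, 0.7]
    - [-52.7, -34.8, 0.3, 0, 0, -17.1, 0.7]
    - [-52.7, -34.8, 0.3, 0, 0, -17.1, 0.7]
    - [-52.7, -34.8, 0.3, 0, 0, -17.1, 0.7]
    - [-52.7, -34.8, 0.3, 0, 0, -17.1, 0.7]
    - [-52.7, -34.8, 0.3, 0, 0, -17.1, 0.7]
    - [-52.7, -34.8, 0.3, 0, 0, -17.1, 0.7]
    - [-52.7, -34.8, 0.3, 0, 0, -17.1, 0.7]
    - [-52.7, -34.8, 0.3, 0, 0, -17.1, 0.7]
    - [-52.7, -34.8, 0.3, 0, 0, -17.1, 0.7]
    - [-52.7, -34.8, 0.3, 0, 0, -17.1, 0.7]
    - [-52.7, -34.8, 0.3, 0, 0, -17.1, 0.7]
    - [-52.7, -34.8, 0.3, 0, 0, -17.1, 0.7]
    - [-52.7, -34.8, 0.3, 0, 0, -17.1, 0.7]
    - [-52.7, -34.8, 0.3, 0, 0, -17.1, 0.7]
    - [-52.7, -34.8, 0.3, 0, 0, -17.1, 0.7]
    - [-52.7, -34.8, 0.3, 0, 0, -17.1, 0.7]

```text
clock: 1.77
tool_pos: [0.5832, 0.0211, 0.237]
ee_rot: [[-0.994, 0.112, 0.0], [0.112, 0.994, 0.0], [-0.0, 0.0, -1.0]]
ft_force: [0.7, 0.8, -0.1]
finger_gap: 0.0612
gripper_force: 0.0
```

Run:
```python
from go import *
from workcell import arm
o=arm.get_obs();k=W(-.0045,-.001,.1564);print(o["ft_force"],shift(o,k+RZ*.005,np.pi/2+PSI))
```

```text
[ 0.6948  0.8425 -0.0759] (array([-0.0716, -0.0632,  7.5613]), array([0.0249, 0.0162, 0.0731]))
```

play_rows:
  moves:
    - [0, -0.1, 3, 0, 0, 0, 0.7]
    - [0, -0.1, 5.5, 0, 0, 0, 0.7]
    - [0, -0.1, 7, 0, 0, 0, 0.7]
    - [0, -0.1, 7.5, 0, 0, 0, 0.7]
    - [0, -0.1, 7.5, 0, 0, 0, 0.7]
    - [0, -0.1, 7.5, 0, 0, 0, 0.2]
    - [0, -0.1, 7.5, 0, 0, 0, 0.2]
    - [0, -0.1, 7.5, 0, 0, 0, 0.2]
    - [0, -0.1, 7.5, 0, 0, 0, 0.2]
    - [0, -0.1, 7.5, 0, 0, 0, 0.2]
    - [0, -0.1, 7.5, 0, 0, 0, 0.2]
    - [0, -0.1, 7.5, 0, 0, 0, 0.2]

```text
clock: 2.77
tool_pos: [0.5844, 0.021, 0.1625]
ee_rot: [[-0.994, 0.112, 0.002], [0.112, 0.994, 0.005], [-0.002, 0.005, -1.0]]
ft_force: [0.8, 8.4, 1.5]
finger_gap: 0.0258
gripper_force: 30.0
```

play_rows:
  moves:
    - [0.6, 0.1, 0.05, 0, 0, 0, 0.2]
    - [1.3, 0.1, 0.2, 0, 0, 0, 0.2]
    - [2.5, 0.1, 0.6, 0, 0, 0, 0.2]
    - [3.65, 0.1, 1.1, 0, 0, 0, 0.2]
    - [4.7, 0.1, 1.8, 0, 0, 0, 0.2]
    - [5.7, 0.1, 2.5, 0, 0, 0, 0.2]
    - [6.6, 0.1, 3.4, 0, 0, 0, 0.2]
    - [6.6, 0.1, 3.4, 0, 0, 0, 0.2]

```text
clock: 3.43
tool_pos: [0.5172, 0.0287, 0.1289]
ee_rot: [[-0.994, 0.113, 0.001], [0.113, 0.994, 0.003], [-0.0, 0.003, -1.0]]
ft_force: [-6.7, 5.9, 6.1]
finger_gap: 0.0261
gripper_force: 30.0
```

play_rows:
  moves:
    - [0.85, 0.05, 0.9, 0, 0, 0, 0.2]
    - [1.5, 0.05, 2.0, 0, 0, 0, 0.2]
    - [2.05, 0.05, 3.15, 0, 0, 0, 0.2]
    - [2.4, 0.05, 4.35, 0, 0, 0, 0.2]
    - [2.65, 0.05, 5.7, 0, 0, 0, 0.2]
    - [2.75, 0.05, 6.5, 0, 0, 0, 0.2]
    - [2.75, 0.05, 6.95, 0, 0, 0, 0.2]
    - [2.75, 0.05, 6.95, 0, 0, 0, 0.2]

```text
clock: 4.1
tool_pos: [0.4897, 0.0319, 0.0574]
ee_rot: [[-0.994, 0.113, -0.003], [0.113, 0.994, 0.003], [0.003, 0.002, -1.0]]
ft_force: [-4.3, 4.4, 0.2]
finger_gap: 0.026
gripper_force: 30.0
```

play_rows:
  moves:
    - [0, 0.05, 0.15, 0, 0, 0, 0.2]
    - [0, 0.05, 0.3, 0, 0, 0, 0.2]
    - [0, 0.05, 0.3, 0, 0, 0, 0.2]

```text
clock: 4.35
tool_pos: [0.4897, 0.0319, 0.0552]
ee_rot: [[-0.994, 0.114, -0.003], [0.114, 0.994, 0.002], [0.003, 0.001, -1.0]]
ft_force: [-6.3, 3.1, 2.5]
finger_gap: 0.0257
gripper_force: 30.0
```

play_rows:
  moves:
    - [0, 0, 0.15, 0, 0, 0, 0.2]
    - [0, 0, 0.3, 0, 0, 0, 0.2]
    - [0, 0, 0.3, 0, 0, 0, 0.2]

```text
clock: 4.6
tool_pos: [0.4899, 0.0319, 0.0523]
ee_rot: [[-0.994, 0.114, -0.003], [0.114, 0.994, 0.002], [0.003, 0.001, -1.0]]
ft_force: [-6.5, 3.5, 2.6]
finger_gap: 0.026
gripper_force: 30.0
```

Run:
```python
from go import *
from workcell import arm
s=arm.snapshot("side");t=arm.snapshot("top")
a=cv2.resize(s["pixels"][150:250,200:300],(500,500),interpolation=cv2.INTER_CUBIC)
b=cv2.resize(t["pixels"][130:230,180:240+40],(300,300))
cv2.imwrite("pics/s2.png",a)
for q in [(-.02,-.015,.008),(-.07,-.015,.008),(-.07,-.015,.048),(-.02,-.015,.048),(-.097,0,.052)]: print(q,(proj(s,W(*q))[0]-[200,150])*5)
```

```text
(-0.02, -0.015, 0.008) [349.8982 329.9205]
(-0.07, -0.015, 0.008) [266.6752 327.7985]
(-0.07, -0.015, 0.048) [266.0849 283.6644]
(-0.02, -0.015, 0.048) [351.5039 285.7674]
(-0.097, 0, 0.052) [221.3559 259.0218]
```

View pics/s2.png

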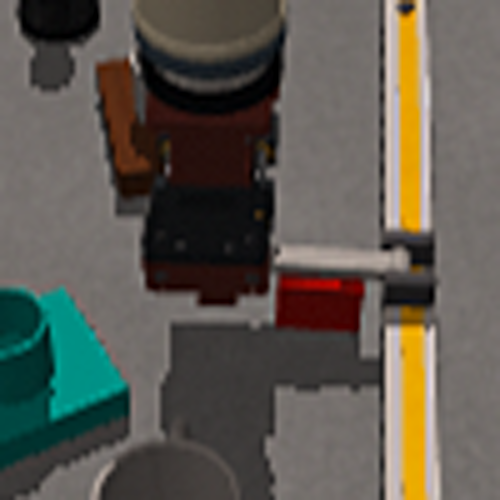

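The side crop shows the arm almost level and the block's bottom edge at (278–360,327), so the stop is nearly down. I'll press on until I feel the limit.

play_rows:
  moves:
    - [0.1, 0, 0.15, 0, 0, 0, 0.2]
    - [0.1, 0, 0.3, 0, 0, 0, 0.2]
    - [0.1, 0, 0.3, 0, 0, 0, 0.2]

```text
clock: 4.95
tool_pos: [0.4898, 0.0319, 0.0497]
ee_rot: [[-0.994, 0.114, -0.0], [0.114, 0.994, 0.001], [0.001, 0.001, -1.0]]
ft_force: [-4.5, 3.2, 2.6]
finger_gap: 0.0256
gripper_force: 30.0
```

play_rows:
  moves:
    - [0, 0, 0.15, 0, 0, 0, 0.2]
    - [0, 0, 0.3, 0, 0, 0, 0.2]
    - [0, 0, 0.3, 0, 0, 0, 0.2]

```text
clock: 5.2
tool_pos: [0.4898, 0.0319, 0.0466]
ee_rot: [[-0.994, 0.114, -0.0], [0.114, 0.994, 0.001], [0.001, 0.001, -1.0]]
ft_force: [-3.8, 5.1, 3.2]
finger_gap: 0.0259
gripper_force: 30.0
```

Run:
```python
from go import *
from workcell import arm
s=arm.snapshot("side")
m=mask(s,(0,150,50),(8,255,255),(250,195,280,225));p=pts(m);print(len(p),p.min(0),p.max(0),p.mean(0))
q=cv2.imread("pics/s2.png")
m2=cv2.inRange(cv2.cvtColor(cv2.resize(q,(100,100),interpolation=cv2.INTER_AREA),cv2.COLOR_BGR2HSV),(0,150,50),(8,255,255));m2[:,:52]=0;p2=pts(m2)+[200,150];p2=p2[p2[:,1]>195];print(len(p2),p2.min(0),p2.max(0),p2.mean(0))
cv2.imwrite("pics/s3.png",cv2.resize(s["pixels"][180:230,235:300],(780,600),interpolation=cv2.INTER_CUBIC))
for q in [(-.02,-.015,.008),(-.07,-.015,.008),(-.07,-.015,.048),(-.02,-.015,.048),(.008,0,.057),(-.085,0,.057),(0,-.05,0),(0,-.05,.04),(.03,-.05,.04)]: print(q,(proj(s,W(*q))[0]-[235,180])*12)
```

```text
167 [256. 206.] [272. 216.] [263.8383 210.491 ]
172 [255. 205.] [272. 215.] [263.4477 210.1163]
(-0.02, -0.015, 0.008) [419.7557 431.8091]
(-0.07, -0.015, 0.008) [220.0204 426.7165]
(-0.07, -0.015, 0.048) [218.6038 320.7945]
(-0.02, -0.015, 0.048) [423.6094 325.8418]
(0.008, 0, 0.057) [539.7881 258.2429]
(-0.085, 0, 0.057) [159.6043 249.1014]
(0, -0.05, 0) [499.0212 563.9049]
(0, -0.05, 0.04) [505.0634 459.5968]
(0.03, -0.05, 0.04) [630.7025 462.8475]
```

View pics/s3.png

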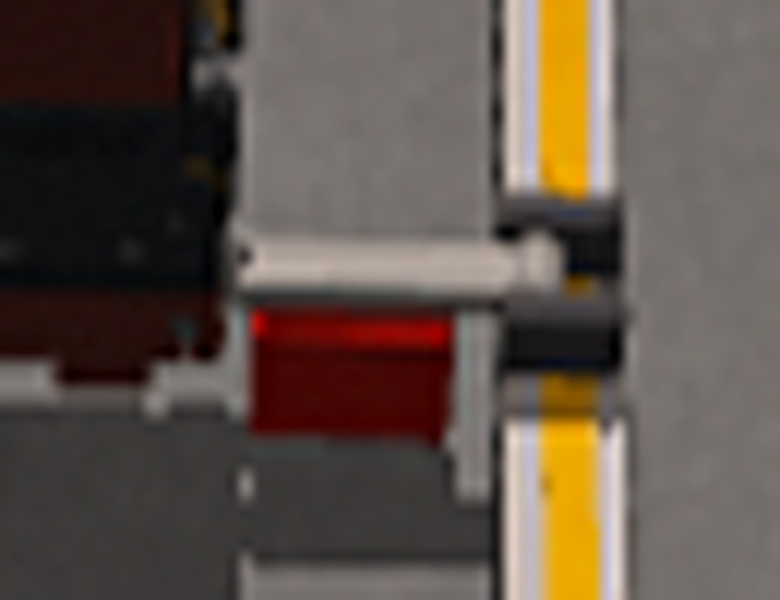

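The block is level and spans −62 to −12 mm in the rail frame, because its spec is given in the leaf frame. The hinge pin sits where I predicted. I'll keep pressing to confirm the limit.

play_rows:
  moves:
    - [0, 0, 0.2, 0, 0, 0, 0.2]
    - [0, 0, 0.4, 0, 0, 0, 0.2]
    - [0, 0, 0.4, 0, 0, 0, 0.2]

```text
clock: 5.5
tool_pos: [0.49, 0.0319, 0.0453]
ee_rot: [[-0.994, 0.114, 0.0], [0.114, 0.994, 0.001], [-0.0, 0.001, -1.0]]
ft_force: [-11.5, 2.8, 16.8]
finger_gap: 0.0257
gripper_force: 30.0
```

Limit found: 17 N with the motion stopped. Next I'll ease off, release and rise.

play_rows:
  moves:
    - [0.1, 0, -0.3, 0, 0, 0, 0.2]
    - [0.1, 0, -0.35, 0, 0, 0, 0.2]
    - [0.1, 0, -0.35, 0, 0, 0, 0.6]
    - [0.1, 0, -0.35, 0, 0, 0, 0.6]
    - [0.1, 0, -0.35, 0, 0, 0, 0.6]
    - [0.1, 0, -0.35, 0, 0, 0, 0.6]
    - [0.1, 0, -3, 0, 0, 0, 0.6]
    - [0.1, 0, -7, 0, 0, 0, 0.8]
    - [0.1, 0, -11, 0, 0, 0, 0.85]
    - [0.1, 0, -12, 0, 0, 0, 0.85]
    - [0.1, 0, -12, 0, 0, 0, 0.85]

```text
clock: 6.42
tool_pos: [0.4909, 0.0311, 0.1666]
ee_rot: [[-0.993, 0.114, 0.008], [0.114, 0.993, -0.0], [-0.008, 0.001, -1.0]]
ft_force: [-0.2, -0.4, 0.1]
finger_gap: 0.0739
gripper_force: 0.0
```

Run:
```python
from go import *
from workcell import arm
o=arm.get_obs();y=np.pi/2+np.radians(7.2);print(shift(o,np.array([.4675,.1981,.13]),y),shift(o,np.array([.4675,.1981,.049]),y),o["tool_pos"])
```

```text
(array([ 4.2649, 16.3171,  3.6385]), array([ -0.0182,   0.4411, -13.7658])) (array([ 4.327 , 16.3122, 11.7382]), array([ -0.0182,   0.4411, -13.7658])) [0.4909 0.0311 0.1666]
```

play_rows:
  moves:
    - [1, 4, 0.5, 0, 0, -4, 0.95]
    - [2, 8, 1.5, 0, 0, -8, 0.95]
    - [3.2, 12, 2.5, 0, 0, -12, 0.95]
    - [4.2, 16.2, 3.5, 0, 0, -13.7, 0.95]
    - [4.2, 16.3, 3.6, 0, 0, -13.7, 0.95]
    - [4.2, 16.3, 3.6, 0, 0, -13.7, 0.95]
    - [4.2, 16.3, 3.6, 0, 0, -13.7, 0.95]

```text
clock: 7.0
tool_pos: [0.4653, 0.1975, 0.1244]
ee_rot: [[-0.992, -0.125, -0.003], [-0.125, 0.992, -0.002], [0.003, -0.001, -1.0]]
ft_force: [-0.6, -1.6, -0.6]
finger_gap: 0.0834
gripper_force: 0.0
```

Run:
```python
from go import *
from workcell import arm
o=arm.get_obs();y=np.pi/2+np.radians(7.2);print(shift(o,np.array([.4675,.1981,.049]),y),o["tool_pos"])
```

```text
(array([-0.2448,  0.0447,  7.5367]), array([-0.0855, -0.1592, -0.0161])) [0.4653 0.1975 0.1244]
```

play_rows:
  moves:
    - [-0.1, 0, 2.5, 0, 0, 0, 0.95]
    - [-0.15, 0, 5, 0, 0, 0, 0.95]
    - [-0.15, 0, 7, 0, 0, 0, 0.95]
    - [-0.15, 0, 7.5, 0, 0, 0, 0.9]
    - [-0.15, 0, 7.5, 0, 0, 0, 0.75]
    - [-0.15, 0, 7.5, 0, 0, 0, 0.65]
    - [-0.15, 0, 7.5, 0, 0, 0, 0.62]
    - [-0.15, 0, 7.5, 0, 0, 0, 0.62]
    - [-0.15, 0, 7.5, 0, 0, 0, 0.62]

```text
clock: 7.75
tool_pos: [0.4682, 0.1984, 0.0526]
ee_rot: [[-0.992, -0.124, 0.002], [-0.124, 0.992, 0.001], [-0.002, 0.0, -1.0]]
ft_force: [-0.2, -0.2, -0.5]
finger_gap: 0.0549
gripper_force: 0.0
```

play_rows:
  moves:
    - [0, 0, 0.2, 0, 0, 0, 0.5]
    - [0, 0, 0.2, 0, 0, 0, 0.5]
    - [0, 0, 0.2, 0, 0, 0, 0.5]

```text
clock: 8.0
tool_pos: [0.4683, 0.1984, 0.0516]
ee_rot: [[-0.992, -0.125, 0.003], [-0.125, 0.992, 0.0], [-0.003, 0.0, -1.0]]
ft_force: [-3.2, -2.6, 10.4]
finger_gap: 0.0524
gripper_force: 30.0
```

Run:
```python
from go import *
from workcell import arm
o=arm.get_obs();y=np.pi/2+PSI;print(o["ft_force"],L(o["tool_pos"]))
p=o["tool_pos"][2]
for x,yy in((-.058,.162),(-.058,.10)): print(shift(o,W(x,yy,p),y))
```

```text
[-3.192  -2.5754 10.3825] [-0.1395  0.1627  0.0516]
(array([-7.9052, -1.995 ,  0.0225]), array([ 0.0248,  0.1627, 13.659 ]))
(array([-6.4411, -8.0197,  0.0177]), array([ 0.0248,  0.1627, 13.659 ]))
```

play_rows:
  moves:
    - [0, 0, -0.05, 0, 0, 0, 0.5]
    - [-0.6, -0.8, -0.05, 0, 0, 2, 0.5]
    - [-1.6, -2.0, -0.05, 0, 0, 4, 0.5]
    - [-2.6, -3.2, -0.05, 0, 0, 6, 0.5]
    - [-3.6, -4.4, -0.05, 0, 0, 8, 0.5]
    - [-4.6, -5.6, -0.05, 0, 0, 10, 0.5]
    - [-5.5, -6.8, -0.05, 0, 0, 12, 0.5]
    - [-6.1, -7.6, -0.05, 0, 0, 13.7, 0.5]
    - [-6.4, -8.0, -0.05, 0, 0, 13.7, 0.5]
    - [-6.4, -8.0, -0.05, 0, 0, 13.7, 0.5]
    - [-6.4, -8.0, -0.05, 0, 0, 13.7, 0.5]

```text
clock: 8.92
tool_pos: [0.5426, 0.1268, 0.0517]
ee_rot: [[-0.993, 0.115, 0.004], [0.115, 0.993, 0.001], [-0.004, 0.001, -1.0]]
ft_force: [2.3, -0.5, 4.6]
finger_gap: 0.0523
gripper_force: 30.0
```

Run:
```python
from go import *
from workcell import arm
o=arm.get_obs();print(o["ft_force"],L(o["tool_pos"]),np.array([RX,RY])@o["ft_force"])
t=arm.snapshot("top")
p=pts(mask(t,(0,90,25),(16,255,200),(160,150,248,240)));P=plane(t,p,.025);print(cv2.minAreaRect(np.float32(P[:,:2]*1000)),len(p))
cv2.imwrite("pics/t4.png",cv2.resize(t["pixels"][130:230,170:290],(780,650)[:2] if 0 else (720,600),interpolation=cv2.INTER_CUBIC))
for q in[(-.012,-.015,.048),(-.062,-.015,.048),(-.062,.015,.048),(-.012,.015,.048),(0,.15,.04)]: print((proj(t,W(*q))[0]-[170,130])*6)
```

```text
[ 2.301  -0.4573  4.6339] [-0.0576  0.1     0.0517] [ 2.338  -0.1937]
((529.2918701171875, 105.2424545288086), (85.31307220458984, 156.07992553710938), 35.98524475097656) 323
[536.9708 203.9384]
[527.2255 305.8366]
[465.3482 299.9479]
[475.3518 198.1026]
[203.5218 151.061 ]
```

View pics/t4.png

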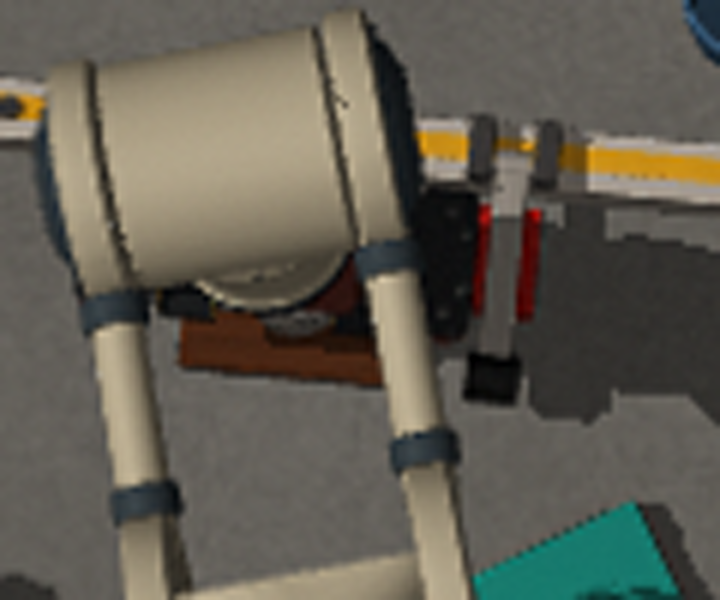

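The top crop shows the sled parallel to the rail and the stop level. The red block's left edge is at about (480,260), so its offset is a few mm toward −y. Next I'll approach the rail gently.

play_rows:
  moves:
    - [-0.5, 0, 0, 0, 0, 0, 0.5]
    - [-0.9, 0, 0, 0, 0, 0, 0.5]
    - [-1.0, 0, 0, 0, 0, 0, 0.5]
    - [-1.0, 0, 0, 0, 0, 0, 0.5]

```text
clock: 9.3
tool_pos: [0.5511, 0.1262, 0.0516]
ee_rot: [[-0.994, 0.114, 0.001], [0.114, 0.994, 0.001], [-0.001, 0.001, -1.0]]
ft_force: [-5.9, 0.8, 9.3]
finger_gap: 0.0526
gripper_force: 30.0
```

play_rows:
  moves:
    - [-0.05, 0, -0.04, 0, 0, 0, 0.5]
    - [-0.1, 0, -0.04, 0, 0, 0, 0.5]
    - [-0.1, 0, -0.04, 0, 0, 0, 0.5]

```text
clock: 9.55
tool_pos: [0.5517, 0.1261, 0.0517]
ee_rot: [[-0.994, 0.114, -0.0], [0.114, 0.994, 0.001], [0.0, 0.001, -1.0]]
ft_force: [-6.4, -0.0, 7.8]
finger_gap: 0.052
gripper_force: 30.0
```

play_rows:
  moves:
    - [-0.08, 0, -0.04, 0, 0, 0, 0.5]
    - [-0.15, 0, -0.04, 0, 0, 0, 0.5]
    - [-0.15, 0, -0.04, 0, 0, 0, 0.5]

```text
clock: 9.8
tool_pos: [0.5532, 0.1258, 0.0517]
ee_rot: [[-0.994, 0.114, -0.0], [0.114, 0.994, 0.001], [0.0, 0.001, -1.0]]
ft_force: [-4.9, 0.8, 6.2]
finger_gap: 0.0521
gripper_force: 30.0
```

play_rows:
  moves:
    - [-0.08, 0, -0.06, 0, 0, 0, 0.5]
    - [-0.15, 0, -0.06, 0, 0, 0, 0.5]
    - [-0.15, 0, -0.06, 0, 0, 0, 0.5]

```text
clock: 10.05
tool_pos: [0.5542, 0.1257, 0.0517]
ee_rot: [[-0.993, 0.114, -0.002], [0.114, 0.994, 0.001], [0.002, 0.0, -1.0]]
ft_force: [-6.4, 1.5, 6.1]
finger_gap: 0.0522
gripper_force: 30.0
```

play_rows:
  moves:
    - [-0.08, 0, -0.06, 0, 0, 0, 0.5]
    - [-0.15, 0, -0.06, 0, 0, 0, 0.5]
    - [-0.15, 0, -0.06, 0, 0, 0, 0.5]

```text
clock: 10.3
tool_pos: [0.5543, 0.1257, 0.0518]
ee_rot: [[-0.994, 0.114, -0.005], [0.114, 0.994, 0.001], [0.005, 0.0, -1.0]]
ft_force: [-11.5, 0.9, 8.0]
finger_gap: 0.0523
gripper_force: 30.0
```

Contact with the rail. I'll ease off and slide along it.

play_rows:
  moves:
    - [0.1, 0, -0.03, 0, 0, 0, 0.5]
    - [0.1, -0.5, -0.03, 0, 0, 0, 0.5]
    - [0.1, -1.1, -0.03, 0, 0, 0, 0.5]
    - [0.1, -1.7, -0.03, 0, 0, 0, 0.5]
    - [0.1, -2.2, -0.03, 0, 0, 0, 0.5]
    - [0.1, -2.5, -0.03, 0, 0, 0, 0.5]
    - [0.1, -2.6, -0.03, 0, 0, 0, 0.5]
    - [0.1, -2.6, -0.03, 0, 0, 0, 0.5]

```text
clock: 10.97
tool_pos: [0.5514, 0.1008, 0.0518]
ee_rot: [[-0.994, 0.113, -0.002], [0.113, 0.994, 0.003], [0.002, 0.003, -1.0]]
ft_force: [-5.0, 5.0, 2.7]
finger_gap: 0.052
gripper_force: 30.0
```

play_rows:
  moves:
    - [0, -0.15, 0, 0, 0, 0, 0.5]
    - [0, -0.3, 0, 0, 0, 0, 0.5]
    - [0, -0.4, 0, 0, 0, 0, 0.5]
    - [0, -0.4, 0, 0, 0, 0, 0.5]

```text
clock: 11.3
tool_pos: [0.551, 0.0971, 0.0519]
ee_rot: [[-0.994, 0.113, -0.002], [0.113, 0.994, 0.003], [0.002, 0.003, -1.0]]
ft_force: [-5.0, 7.5, 3.5]
finger_gap: 0.0524
gripper_force: 30.0
```

play_rows:
  moves:
    - [0, -0.08, 0, 0, 0, 0, 0.5]
    - [0, -0.15, 0, 0, 0, 0, 0.5]
    - [0, -0.15, 0, 0, 0, 0, 0.5]

```text
clock: 11.55
tool_pos: [0.5509, 0.0957, 0.0519]
ee_rot: [[-0.994, 0.113, -0.002], [0.113, 0.994, 0.003], [0.002, 0.003, -1.0]]
ft_force: [-5.5, 6.3, 3.1]
finger_gap: 0.0521
gripper_force: 30.0
```

play_rows:
  moves:
    - [0, -0.08, 0, 0, 0, 0, 0.5]
    - [0, -0.15, 0, 0, 0, 0, 0.5]
    - [0, -0.15, 0, 0, 0, 0, 0.5]

```text
clock: 11.8
tool_pos: [0.5507, 0.0943, 0.0519]
ee_rot: [[-0.994, 0.113, -0.002], [0.113, 0.994, 0.003], [0.002, 0.003, -1.0]]
ft_force: [-4.6, 6.6, 2.8]
finger_gap: 0.0523
gripper_force: 30.0
```

play_rows:
  moves:
    - [0, -0.08, 0, 0, 0, 0, 0.5]
    - [0, -0.15, 0, 0, 0, 0, 0.5]
    - [0, -0.15, 0, 0, 0, 0, 0.5]

```text
clock: 12.05
tool_pos: [0.5506, 0.0938, 0.052]
ee_rot: [[-0.994, 0.113, -0.002], [0.113, 0.994, 0.005], [0.002, 0.005, -1.0]]
ft_force: [-5.2, 9.2, 2.6]
finger_gap: 0.0522
gripper_force: 30.0
```

play_rows:
  moves:
    - [-0.02, -0.04, 0, 0, 0, 0, 0.5]
    - [-0.03, -0.07, 0, 0, 0, 0, 0.5]
    - [-0.03, -0.07, 0, 0, 0, 0, 0.5]

```text
clock: 12.3
tool_pos: [0.5506, 0.0937, 0.052]
ee_rot: [[-0.994, 0.112, -0.002], [0.112, 0.994, 0.006], [0.003, 0.006, -1.0]]
ft_force: [-5.6, 11.4, 4.4]
finger_gap: 0.0521
gripper_force: 30.0
```

The sled bears on the stop and has stopped moving. I'll relax slightly, open and rise.

play_rows:
  moves:
    - [0.03, 0.04, -0.05, 0, 0, 0, 0.5]
    - [0.03, 0.04, -0.05, 0, 0, 0, 0.5]
    - [0.03, 0.04, -0.05, 0, 0, 0, 0.7]
    - [0.03, 0.04, -0.05, 0, 0, 0, 0.7]
    - [0.03, 0.04, -0.05, 0, 0, 0, 0.7]
    - [0.03, 0.04, -0.05, 0, 0, 0, 0.7]
    - [0.03, 0.04, -0.05, 0, 0, 0, 0.7]

```text
clock: 12.88
tool_pos: [0.5515, 0.0902, 0.0524]
ee_rot: [[-0.993, 0.115, 0.0], [0.115, 0.993, -0.0], [-0.0, -0.0, -1.0]]
ft_force: [-0.4, -0.6, 0.7]
finger_gap: 0.0613
gripper_force: 0.0
```

play_rows:
  moves:
    - [0, 0.1, -2, 0, 0, 0, 0.7]
    - [0, 0.3, -5, 0, 0, 0, 0.7]
    - [0, 0.3, -8, 0, 0, 0, 0.7]
    - [4, 0.3, -9, 0, 0, 0, 0.7]
    - [8, 0.3, -9, 0, 0, 0, 0.7]
    - [11, 0.3, -9, 0, 0, 0, 0.7]
    - [11, 0.3, -9, 0, 0, 0, 0.7]
    - [11, 0.3, -9, 0, 0, 0, 0.7]

```text
clock: 13.55
tool_pos: [0.442, 0.1061, 0.143]
ee_rot: [[-0.994, 0.114, 0.002], [0.114, 0.994, 0.0], [-0.002, 0.0, -1.0]]
ft_force: [-0.0, -0.1, 0.5]
finger_gap: 0.0613
gripper_force: 0.0
```

Run:
```python
from go import *
from workcell import arm
o=arm.get_obs();print(o["ft_force"],L(o["tool_pos"]))
s=arm.snapshot("side");t=arm.snapshot("top")
c=cv2.resize(s["pixels"][145:225,205:305],(750,600),interpolation=cv2.INTER_CUBIC)
cv2.imwrite("pics/s5.png",c)
p=pts(mask(t,(0,90,25),(16,255,200),(190,140,255,215)));P=plane(t,p,.025);r=cv2.minAreaRect(np.float32(P[:,:2]*1000));print(r,len(p),np.degrees(PSI))
for q in[(-.115,.07),(-.13,.07)]:print(shift(o,W(*q,.032),np.pi/2+PSI))
```

```text
[-0.0161 -0.0819  0.5358] [-0.1552  0.0681  0.143 ]
((514.6930541992188, 95.82424926757812), (115.41133117675781, 160.16439819335938), 83.1279067993164) 465 -6.503070974734844
(array([-4.0014,  0.1916, 11.1057]), array([ 0.0172,  0.1211, -0.0227]))
(array([-2.5014,  0.191 , 11.1025]), array([ 0.0172,  0.1211, -0.0227]))
```

View pics/s5.png

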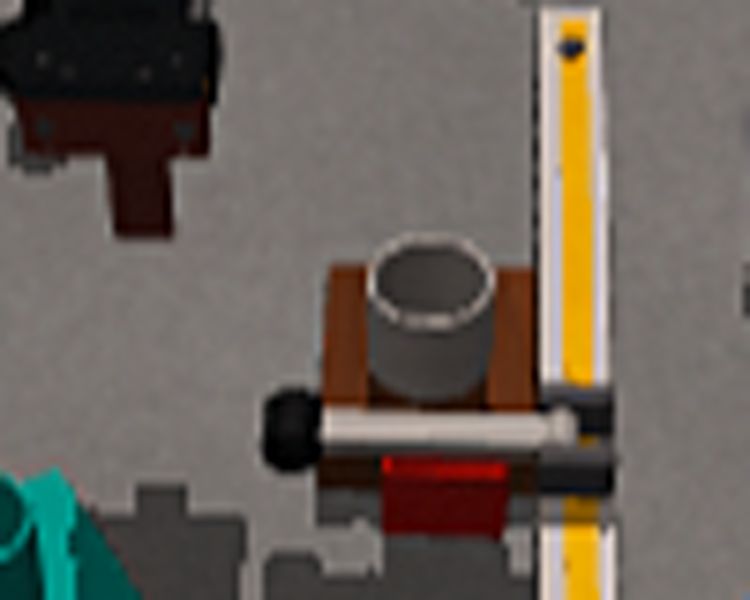

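The sled stands against the rail and the block, with the stop level. Next I'll square it with a gentle two-finger push on its front face.

play_rows:
  moves:
    - [-1, 0.2, 3, 0, 0, 0, 0.5]
    - [-2, 0.2, 6, 0, 0, 0, 0.5]
    - [-2.5, 0.2, 9, 0, 0, 0, 0.5]
    - [-2.5, 0.2, 11, 0, 0, 0, 0.5]
    - [-2.5, 0.2, 11, 0, 0, 0, 0.5]
    - [-3.5, 0.2, 11, 0, 0, 0, 0.5]
    - [-4.2, 0.2, 11, 0, 0, 0, 0.5]
    - [-4.7, 0.2, 11, 0, 0, 0, 0.5]
    - [-4.8, 0.2, 11, 0, 0, 0, 0.5]
    - [-4.8, 0.2, 11, 0, 0, 0, 0.5]

```text
clock: 14.48
tool_pos: [0.4912, 0.1026, 0.0333]
ee_rot: [[-0.993, 0.114, 0.001], [0.114, 0.993, 0.0], [-0.001, 0.0, -1.0]]
ft_force: [0.5, 1.0, 0.0]
finger_gap: 0.0439
gripper_force: 0.0
```

play_rows:
  moves:
    - [-0.15, 0, 0, 0, 0, 0, 0.5]
    - [-0.3, 0, 0, 0, 0, 0, 0.5]
    - [-0.45, 0, 0, 0, 0, 0, 0.5]
    - [-0.5, 0, 0, 0, 0, 0, 0.5]
    - [-0.5, 0, 0, 0, 0, 0, 0.5]

```text
clock: 14.9
tool_pos: [0.4945, 0.1022, 0.0326]
ee_rot: [[-0.993, 0.114, -0.002], [0.114, 0.993, 0.0], [0.002, -0.0, -1.0]]
ft_force: [-4.2, 1.2, 4.2]
finger_gap: 0.0439
gripper_force: 2.7
```

play_rows:
  moves:
    - [-0.08, 0, -0.03, 0, 0, 0, 0.5]
    - [-0.15, 0, -0.03, 0, 0, 0, 0.5]
    - [-0.15, 0, -0.03, 0, 0, 0, 0.5]

```text
clock: 15.15
tool_pos: [0.4946, 0.1022, 0.0326]
ee_rot: [[-0.994, 0.114, -0.005], [0.114, 0.994, 0.0], [0.005, -0.0, -1.0]]
ft_force: [-10.2, -0.2, 5.7]
finger_gap: 0.0441
gripper_force: 5.4
```

Flush at 10 N. I'll back off, rise and go above the knob.

play_rows:
  moves:
    - [0.4, 0, 0, 0, 0, 0, 0.5]
    - [1.5, 0, 0, 0, 0, 0, 0.5]
    - [2, 0, -3, 0, 0, 0, 0.5]
    - [2, 0, -7, 0, 0, 0, 0.5]
    - [1.5, -2, -10, 0, 0, 0, 0.5]
    - [0.5, -5, -10, 0, 0, 0, 0.5]
    - [0, -7, -10, 0, 0, 0, 0.5]
    - [0, -7, -10, 0, 0, 0, 0.5]
    - [0, -7, -10, 0, 0, 0, 0.5]
    - [0, -7, -10, 0, 0, 0, 0.5]

```text
clock: 15.98
tool_pos: [0.4886, 0.0328, 0.1323]
ee_rot: [[-0.993, 0.114, -0.0], [0.114, 0.993, 0.001], [0.0, 0.0, -1.0]]
ft_force: [0.3, -0.2, 0.7]
finger_gap: 0.0438
gripper_force: 0.0
```

Run:
```python
from go import *
from workcell import arm
o=arm.get_obs();print(o["ft_force"],L(o["tool_pos"]))
print(shift(o,W(-.098,-.0005,.056),np.pi/2+PSI))
t=arm.snapshot("top")
k=pts(mask(t,(0,0,0),(180,255,30),(240,175,265,200)));print(len(k))
```

```text
[ 0.2666 -0.1797  0.6507] [-0.1006  0.0005  0.1323]
(array([-0.2644, -0.1079,  7.632 ]), array([ 0.028 , -0.0215, -0.0618]))
10
```

play_rows:
  moves:
    - [-0.2, -0.1, 3, 0, 0, 0, 0.5]
    - [-0.2, -0.1, 5.5, 0, 0, 0, 0.5]
    - [-0.2, -0.1, 7, 0, 0, 0, 0.5]
    - [-0.2, -0.1, 7.5, 0, 0, 0, 0.5]
    - [-0.2, -0.1, 7.5, 0, 0, 0, 0.5]
    - [-0.2, -0.1, 7.5, 0, 0, 0, 0.2]
    - [-0.2, -0.1, 7.5, 0, 0, 0, 0.2]
    - [-0.2, -0.1, 7.5, 0, 0, 0, 0.2]
    - [-0.2, -0.1, 7.5, 0, 0, 0, 0.2]
    - [-0.2, -0.1, 7.5, 0, 0, 0, 0.2]

```text
clock: 16.87
tool_pos: [0.4916, 0.0317, 0.0591]
ee_rot: [[-0.993, 0.114, 0.003], [0.114, 0.994, 0.001], [-0.003, 0.001, -1.0]]
ft_force: [1.2, 3.6, 3.0]
finger_gap: 0.0256
gripper_force: 30.0
```

play_rows:
  moves:
    - [0, 0, -0.5, 0, 0, 0, 0.2]
    - [-0.1, 0, -1.2, 0, 0, 0, 0.2]
    - [-0.3, 0, -2.2, 0, 0, 0, 0.2]
    - [-0.6, 0, -3.4, 0, 0, 0, 0.2]
    - [-1.05, 0, -4.6, 0, 0, 0, 0.2]
    - [-1.8, 0, -5.9, 0, 0, 0, 0.2]
    - [-2.8, 0, -7.15, 0, 0, 0, 0.2]
    - [-2.8, 0, -7.15, 0, 0, 0, 0.2]

```text
clock: 17.53
tool_pos: [0.5194, 0.0285, 0.1304]
ee_rot: [[-0.994, 0.114, 0.001], [0.114, 0.994, 0.001], [-0.001, 0.001, -1.0]]
ft_force: [-0.3, 5.0, 0.2]
finger_gap: 0.026
gripper_force: 30.0
```

play_rows:
  moves:
    - [-0.5, 0, -0.5, 0, 0, 0, 0.2]
    - [-1.15, 0, -1.05, 0, 0, 0, 0.2]
    - [-2.45, 0, -1.95, 0, 0, 0, 0.2]
    - [-3.9, 0, -2.65, 0, 0, 0, 0.2]
    - [-5.4, 0, -3.1, 0, 0, 0, 0.2]
    - [-6.9, 0, -3.3, 0, 0, 0, 0.2]
    - [-7.6, 0, -3.35, 0, 0, 0, 0.2]
    - [-7.6, 0, -3.35, 0, 0, 0, 0.2]
    - [-7.6, 0, -3.35, 0, 0, 0, 0.2]

```text
clock: 18.28
tool_pos: [0.5944, 0.02, 0.1634]
ee_rot: [[-0.994, 0.114, 0.001], [0.114, 0.994, 0.001], [-0.001, 0.001, -1.0]]
ft_force: [0.1, 5.6, 3.5]
finger_gap: 0.0258
gripper_force: 30.0
```

Run:
```python
from go import *
from workcell import arm
o=arm.get_obs();print(o["ft_force"],L(o["tool_pos"]))
```

```text
[0.0802 5.5622 3.464 ] [ 0.0059 -0.0003  0.1634]
```

Upright. Now I'll release, rise and clear away.

play_rows:
  moves:
    - [0, 0.05, 0, 0, 0, 0, 0.2]
    - [0, 0.05, 0, 0, 0, 0, 0.5]
    - [0, 0.05, 0, 0, 0, 0, 0.6]
    - [0, 0.05, 0, 0, 0, 0, 0.6]
    - [0, 0.05, 0, 0, 0, 0, 0.6]
    - [0, 0.05, -3, 0, 0, 0, 0.6]
    - [0, 0.05, -6, 0, 0, 0, 0.6]
    - [0, 0.05, -8, 0, 0, 0, 0.6]
    - [4, -4, -8, 0, 0, 0, 0.6]
    - [8, -8, -8, 0, 0, 0, 0.6]
    - [12, -12, -8, 0, 0, 0, 0.6]
    - [15, -16, -8, 0, 0, 0, 0.6]
    - [15, -20, -8, 0, 0, 0, 0.6]
    - [15, -20, -8, 0, 0, 0, 0.6]
    - [15, -20, -8, 0, 0, 0, 0.6]

```text
clock: 19.53
tool_pos: [0.419, -0.167, 0.243]
ee_rot: [[-0.993, 0.121, -0.001], [0.121, 0.993, -0.003], [0.0, -0.003, -1.0]]
ft_force: [0.5, 0.4, -1.2]
finger_gap: 0.0526
gripper_force: 0.0
```

Run:
```python
from go import *
from workcell import arm
o=arm.get_obs();print(o["ft_force"],o["tool_pos"])
s=arm.snapshot("side");t=arm.snapshot("top")
p=pts(mask(t,(0,90,25),(16,255,200),(185,140,250,215)));P=plane(t,p,.025);r=cv2.minAreaRect(np.float32(P[:,:2]*1000));print(r,len(p),L([r[0][0]/1e3,r[0][1]/1e3,0]))
a=cv2.resize(t["pixels"][130:230,170:295],(750,600),interpolation=cv2.INTER_CUBIC);cv2.imwrite("pics/t6.png",a)
P=L_=np.array([L(q) for q in P]);print(P.min(0),P.max(0))
for n,y in(("block",0),): print((proj(t,W(-.04,0,.1))[0]-[170,130])*6,(proj(t,W(.008,0,.157))[0]-[170,130])*6)
```

```text
[ 0.4862  0.4339 -1.195 ] [ 0.419 -0.167  0.243]
((549.6092529296875, 93.98468017578125), (110.08307647705078, 90.48192596435547), 83.60684967041016) 849 [-0.0469  0.0682  0.    ]
[-0.0921  0.0131  0.025 ] [-0.0017  0.1233  0.025 ]
[500.5946 242.2459] [510.7627 118.3573]
```

View pics/t6.png

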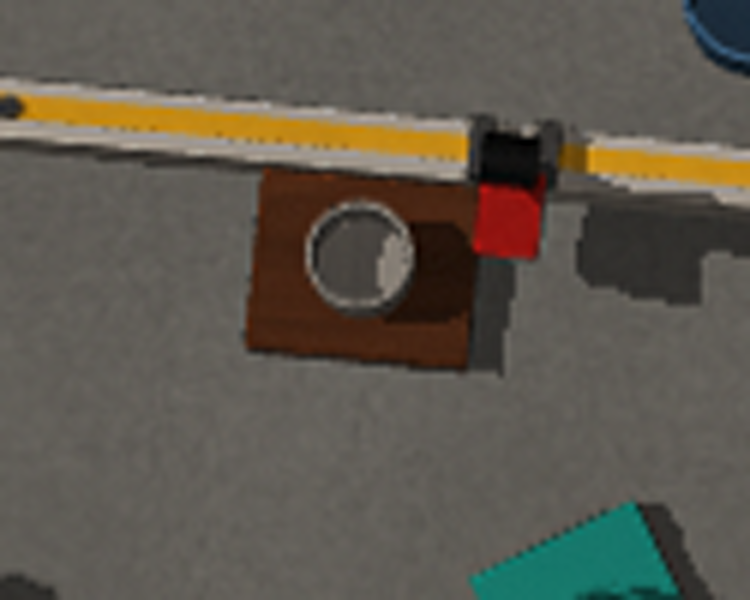

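The top view shows the sled flush with the rail and square to it (−6.4° against −6.5°), next to the upright stop whose knob is at (510,157). Everything else is where it was, so I'm handing in.

```bash
python3 -c "
from workcell import arm
print(arm.sign_off())"
```

```text
the job is handed in; nothing more can be done
None
```

I've handed the job in: the sled stands at its mark against the rail, square to within about 0.1° and unmoved by the flip, with the stop back upright; the largest contact force I read was about 17 N (pressing the stop to its limit), and about 11 N on the sled.

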